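# Gauge the thickness of a stone pendant blank

## Task

Check the thickness of the long rectangular stone blank on the bench gauge: slide it flat between the gauge's side rails until its end is fully home against the back stop, then gently push the gauge's head down by its side handle until it rests on its stop collar, so that the sprung foot sits on the stone and the dial shows its thickness. Leave it like that with the head down, go easy on the brittle stone, and leave everything else where it is.

Things in the scene. Friction and masses are not known exactly. Their poses are not given: they have to be found in the camera images.
- slab: The blank to be gauged: a flat rectangular slab of dark grey-green stone, 120 mm long (its x), 44 mm wide (its y), 10 mm thick, about 140 g, lying flat on a fixed grey felt mat 3 mm thick. Origin: centre of its underside. The two ends are alike and either may go in first.
- gauge: Bench thickness gauge, fixed: a black iron base 220 mm (x) by 110 mm (y), flat top face 22 mm above the table; a 25 mm round column at x = 75 mm, its top 140 mm above the table, on which the head slides. Origin: centre of the base's underside, on the table; z up, x points from the open front edge (x = -110 mm) to the column at the rear.
- nest (a point): Where the slab belongs: the centre of its underside when fully home, on the base's top face, at x = -15, y = 0, z = 22 mm in the gauge's frame. The steel back stop, 10 mm high and 64 mm wide, has its front face 60 mm beyond this point (gauge x = +45 mm).
- mouth (a point): Middle of the open mouth of the slot, on the base's top face, at gauge x = -29, y = 0, where flares stand about 60 mm apart. They narrow to two straight steel side rails, 6 mm high and 8 mm wide, that run along the gauge's x from x = -15 mm to the back stop (+45 mm), inner faces 48 mm apart. The slab is slid in from the front (towards the gauge's +x), flat on the base.
- head (a joint): Height of the gauge's head above its fixed stop collar, in m: 0 = fully down on the collar, up to 0.05. It starts raised, 0.028 to 0.045. It is nearly counterbalanced and friction keeps it where it is left: pushing it down takes about 4 to 6 N, at the end about 2 N more for the foot's spring.
- head_grip (a point): Middle of the head's side handle: a horizontal black round grip, 20 mm thick and 40 mm long, lying along the gauge's y on its +y side (y = 60 to 100 mm), on a thinner rod. The point is on the grip's axis, at gauge x = 70, y = 80 mm; with the head down it is 64 mm above the table (top of the grip 74 mm), and it rises with the head. Press it straight down from above or pinch it.
- foot (a joint): What the dial shows: how far the sprung foot is pushed up into the head, in m: 0 = fully out, up to 0.02. With the head down on its collar the free foot just reaches the base's top face, so this value is then the thickness of what lies under the foot. Soft spring: 1 N to start, then 0.12 N per mm.
- foot_pad: The foot: a steel disc 14 mm wide, 4 mm high, at the end of the spindle. Origin: centre of its lower face, at gauge x = 20, y = 0; while raised it is as high above the base's top face as joint head says. Above it a 48 mm round dial, 20 mm deep, faces the front (front face at gauge x = +10 mm); with the head down it spans 74 to 122 mm above the table and it rises with the head.
- disc: Bystander: a round domed blank of the same stone, 54 mm in diameter, 14 mm high, lying on the mat. Origin: centre of its underside.
- pliers: Bystander: small pliers lying on the table, 140 mm long, 12 mm high. Origin: on the table, near the middle of the pliers.
- tub: Bystander: an open pale blue tub 100 x 120 x 75 mm with tool handles standing in it, up to 115 mm high. Origin: centre of its underside.
Things that resemble listed ones, but are neither listed nor needed, are in the scene too. Leave any orange or red look-alike of the slab alone.

How it is judged (in metres and radians):
On the way:
1. the slab lies flat between the rails, home against the back stop, before the foot comes down on it (x of slab in the frame of gauge between -0.019 and -0.012 m and y of slab in the frame of gauge between -0.004 and 0.004 m and z of slab in the frame of gauge below 0.026 m and angle between the x axis of slab and the x axis of gauge, either way round below 0.08 rad and value of joint head above 0.012 m), for 0.2 s.
At the end, for the whole second after the job is handed in: The slab lies flat between the rails, its far end within about 4 mm of the back stop and in line with the rails; the head is down on its collar (joint head under 2 mm); the foot rests on the slab and joint foot reads the slab's 10 mm to within 1.5 mm; everything is at rest and let go (x of slab in the frame of gauge between -0.019 and -0.012 m and y of slab in the frame of gauge between -0.004 and 0.004 m and angle between the x axis of slab and the x axis of gauge, either way round below 0.08 rad and angle between the z axis of slab and the z axis of gauge, either way round below 0.05 rad and value of joint head below 0.002 m and value of joint foot between 0.0085 and 0.0115 m and contact force between foot_pad and slab above 0.5 N and linear speed of slab below 0.01 m/s); the robot touches nothing.
It fails at once if the foot is driven onto the stone hard (over 15 N) (contact force between foot_pad and slab above 15 N).
It fails at once if the head is slammed down (faster than 0.25 m/s) (velocity of joint head below -0.25 m/s).
It fails at once if the round blank is moved by more than 20 mm (distance of disc from where it was at the start of the episode above 0.02 m).
It fails at once if the pliers are moved by more than 20 mm (distance of pliers from where it was at the start of the episode above 0.02 m).
It fails at once if the tub is moved by more than 20 mm (distance of tub from where it was at the start of the episode above 0.02 m).
It also fails if it takes over 58 s, if anything falls off the work surface, if the arm or the gripper's body presses on something with over 40 N, if the wrist force passes 120 N, or if a joint passes its speed limit or range.

## Robot

A 6-joint arm with a two-finger parallel gripper is mounted at the origin on the work surface. World frame = base frame: x ahead of the robot, y to its left, z up, the work surface at z = 0. Lengths are in m, angles in degrees, forces in N, time in s.
With the tool pointing down it reaches from about 0.375 to 0.9 m from the base axis. Payload 3.1 kg.
Tool frame: the origin (TCP) lies at the very end of the fingers, on their centre line; the grasp point (between the pads) lies 19 mm behind it (grip_point_offset is the distance from the TCP to the grasp point, in m); y points along the fingers, x is the direction in which the jaws open and shut, and the axes are right-handed (so a half turn about y gives the same grasp; the last joint's range is limited). The gripper opens to 87 mm and grips with 3 to 60 N. Pads are 19 mm wide; open, the fingers measure 117 mm over their backs; the gripper's body (75 mm by 190 mm) begins 51 mm behind the grasp point.
Start: joints at [-77.321, 30.224, 82.088, -0, 67.689, -10.227], TCP at [0.243, -0.576, 0.223] pointing down, gripper open.
Joint ranges: [-176.69, 176.69], [-43.24, 126.21], [12.49, 139.97], [-82, 262], [0, 151.66], [-163.58, 163.58]. Speed limits (degrees/s): [159.86, 159.86, 180, 180, 180, 180].

## Interface

Orientations are given as a 3x3 rotation matrix whose columns are the frame's x, y, z axes.
In Python, from rig import * gives the robot as it stands.
- The arm moves only by the tool send_rows, never from a script. Its argument "moves" is text: rows parted by semicolons, each of 5 numbers parted by spaces: the finger opening in mm, from 0 to 87, then the shift along the tool's x, y, z in mm, then the turn about the tool's y in degrees. In form: fingers dx dy dz yaw; .... A call has 1 to 20 rows; each row shifts and turns the commanded pose from where the row before left it, along the tool's axes as they then stand; what a row does not reach is not made up. A row lasts 1/12 s, in which the tool goes at most 41.7 mm and 7.16 degrees, less where a joint would pass 70% of its speed; a pose out of reach is approached as far as the arm can. A call is refused whole if a number of a shift passes 41.7 or a number of a turn 7.16, either way. A call with a gripper value outside its range is refused whole. The fingers move at their own pace and stop on an object; the grip force is fixed at half the most. Time passes only in rows, so rows that do not move let the fingers close. It gives the time, the measured TCP pose, the force and the opening at its end, in the units of the state.
- read_state(): the state, without advancing time (a new reading comes with each control period).
- capture(name): name is "side" or "top"; returns a dict with "image" (400x640x3 uint8, blue, green, red), "z_map" (400x640 float32, m along the optical axis (not along the pixel's ray), 0 where there is no reading), "mtx" (3x3 intrinsics, pixels), "distortion" ([k1, k2, p1, p2, k3] as OpenCV has them; the pictures are not rectified), "origin" and "rotation" of the camera in the world. Camera axes: x right, y up, looking along -z (the intrinsics and any distortion apply to the point x, -y, -z); pixel columns grow to the right and rows downward; lengths in m; the calibration is good to about 2 mm. A picture is of the moment at which its call begins.
- hand_in(): hands the job in, once; it reports no verdict.
Trained networks look in a picture, given as the dict that the camera call returned (one of the last four; its "shot" number tells which), for a name from the list of things; names that differ only in an ending like _2 or _b are one class to them, and where a whole thing is asked for, a point or a joint stands for the part that bears it (a point fixed in the world has none). Each returns a list of dicts, best first, with "p" (0 to 1); they miss things now and then, are a little off and sometimes report something else, mostly with a low value. They report only what shows in the picture. A call takes as long as a camera call. They do not tell look-alikes from the thing itself.
- search_frame(picture, name): "bbox" ([left, top, right, bottom] in pixels, round what is visible of it).
- masks_of(picture, name): "region" (400x640 bool, what is visible of it) and "bbox" ([left, top, right, bottom] in pixels, round what is visible of it).
- mark_of(picture, name): "pixel" ([row, column] in pixels: a listed point, or the origin of a listed thing).
The state is a dict: "time_s": time; "joint_positions": joint angles; "qvel": joint speeds; "tau": joint torques, N m; "position": TCP position; "tcp_rot": TCP orientation; "force": force on the tool from outside, world axes, zero at the start; "moment": the same for the moment, N m; "opening": opening from 0.0 (shut) to 1.0 (fully open).
Only numpy, scipy, OpenCV 4.12 (cv2) and the standard library are available. Lean on these libraries where they do the work, as an engineer would, in place of code of your own. Each camera call takes 0.05 s, during which the arm holds its last target. There are 200 camera calls.

## Working session

There is one attempt and no reset: what is moved stays moved. The work goes in short steps, Python scripts to look and compute and a tool call to move; the robot and the scene stay as the last step left them, time stands still between calls to the robot, and variables do not carry over. Pictures are saved under pics/ and viewed, about 8 in all and at most 12, crops included, and the job is handed in when it is done.

Besides the shell and the picture viewer there is one more tool, called after "Request:" in YAML: its name, and indented under it one key for each argument. send_rows: Moves the arm, as the interface text tells. Its arguments: {"type":"object","properties":{"moves":{"type":"string"}},"required":["moves"]}

```bash
mkdir -p pics; ls
cat > h.py <<'E'
from rig import *
import numpy as np, cv2
def world(c,px,z=None):
    "px list of (col,row) -> world; by z_map, or intersect plane z"
    px=np.array(px,float).reshape(-1,2)
    u=cv2.undistortPoints(px.reshape(-1,1,2),np.array(c['mtx'],float),np.array(c['distortion'],float)).reshape(-1,2)
    d=np.c_[u[:,0],-u[:,1],-np.ones(len(u))]
    R=np.array(c['rotation']);o=np.array(c['origin'])
    if z is None:
        s=c['z_map'][np.clip(px[:,1].round().astype(int),0,399),np.clip(px[:,0].round().astype(int),0,639)]
        P=o+(d*s[:,None])@R.T; P[s==0]=np.nan; return P
    w=d@R.T; return o+w*((z-o[2])/w[:,2])[:,None]
def pix(c,P):
    P=np.array(P,float).reshape(-1,3)
    q=(P-np.array(c['origin']))@np.array(c['rotation']); q=q*[1,-1,-1]
    return cv2.projectPoints(q,np.zeros(3),np.zeros(3),np.array(c['mtx'],float),np.array(c['distortion'],float))[0].reshape(-1,2)
E
python3 - <<'E'
from h import *
s=read_state(); print({k:np.round(v,3).tolist() for k,v in s.items()})
for n in ("side","top"):
    c=capture(n); cv2.imwrite(f"pics/{n}0.png",c['image']); print(n,np.round(c['origin'],3),np.round(c['rotation'],3).tolist(),c['mtx'],c['distortion'])
    for t in ("slab","gauge","disc","pliers","tub"):
        for m in masks_of(c,t)[:3]:
            r=np.argwhere(m['region']); P=world(c,r[:,::-1]); 
            print(t,round(m['p'],2),m['bbox'],np.round(np.nanmedian(P,0),3),np.round(np.nanpercentile(P,[2,98],axis=0),3).tolist())
    for t in ("slab","gauge","nest","mouth","head_grip","foot_pad"):
        for m in mark_of(c,t)[:2]:
            print(t,round(m['p'],2),m['pixel'],np.round(world(c,[m['pixel'][::-1]]),3))
E
```

```text
pics
{'time_s': 0.0, 'joint_positions': [-77.319, 30.278, 82.157, -0.002, 67.688, -10.229], 'qvel': [0.024, -0.008, -0.073, -0.067, 0.035, -0.054], 'tau': [-0.002, -44.005, -17.659, 0.063, 0.058, -0.0], 'position': [0.243, -0.575, 0.222], 'tcp_rot': [[0.389, -0.001, 0.921], [-0.921, 0.002, 0.389], [-0.002, -1.0, 0.0]], 'force': [-0.12, -0.622, -0.431], 'moment': [-0.012, 0.037, -0.004], 'opening': 1.001}
side [0.055 0.623 0.966] [[-0.789, 0.445, -0.424], [-0.614, -0.548, 0.568], [0.02, 0.708, 0.706]] [[498.30105245   0.         322.55089977]
 [  0.         498.30105245 198.74110201]
 [  0.           0.           1.        ]] [-0.09448267  0.          0.          0.          0.        ]
slab 0.82 [380.5, 147.0, 425.0, 168.0] [ 0.554 -0.443  0.011] [[0.498, -0.468, 0.003], [0.61, -0.422, 0.016]]
slab 0.78 [344.2, 257.7, 395.9, 293.5] [ 0.388 -0.011  0.01 ] [[0.332, -0.04, 0.0], [0.447, 0.011, 0.014]]
slab 0.55 [356.3, 170.5, 402.9, 196.8] [ 0.539 -0.293  0.013] [[0.486, -0.328, 0.003], [0.601, -0.271, 0.018]]
disc 0.69 [338.5, 206.9, 359.4, 219.2] [ 0.541 -0.152  0.014] [[0.518, -0.183
[... 1769 characters left out ...]
58.8, 213.3] [ 0.544 -0.157  0.012] [[0.518, -0.184, 0.0], [0.568, -0.133, 0.019]]
pliers 0.98 [343.1, 113.1, 391.5, 126.0] [ 0.765 -0.234  0.009] [[0.747, -0.284, -0.004], [0.789, -0.162, 0.015]]
tub 0.66 [253.3, 82.4, 302.5, 128.2] [0.808 0.017 0.014] [[0.754, -0.045, -0.003], [0.852, 0.073, 0.108]]
tub 0.51 [177.8, 161.6, 245.4, 245.2] [0.544 0.159 0.022] [[0.434, 0.109, 0.008], [0.643, 0.249, 0.146]]
slab 0.9 [199.9, 397.4] [[ 0.55  -0.293  0.013]]
slab 0.63 [277.4, 402.3] [[ 0.345 -0.304  0.01 ]]
gauge 0.62 [205.4, 223.2] [[0.541 0.167 0.019]]
nest 0.77 [211.9, 220.8] [[0.523 0.173 0.022]]
mouth 0.9 [218.2, 227.4] [[0.507 0.156 0.019]]
head_grip 0.85 [182.9, 189.8] [[0.595 0.239 0.09 ]]
```

Run:
```python
import cv2,numpy as np
a=cv2.imread('pics/top0.png')[60:340,150:520]
cv2.imwrite('pics/v1.png',cv2.resize(a,None,fx=2.1,fy=2.1,interpolation=cv2.INTER_CUBIC))
b=cv2.imread('pics/side0.png')[120:360,170:450]
cv2.imwrite('pics/v2.png',cv2.resize(b,None,fx=2.5,fy=2.5,interpolation=cv2.INTER_CUBIC))
```

```text
(no output)
```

View pics/v1.png

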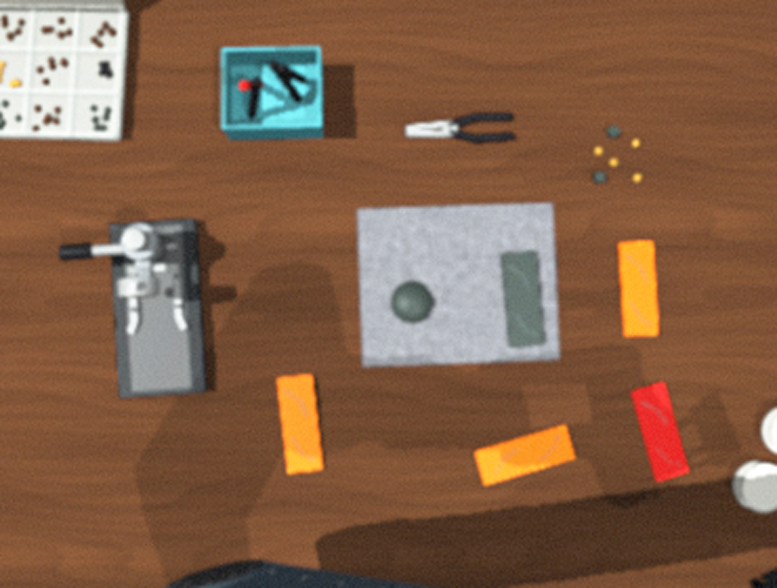

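View pics/v2.png

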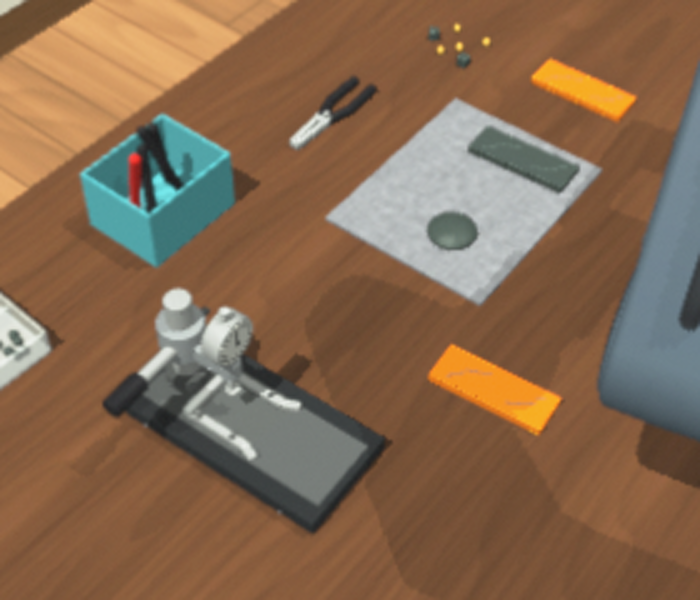

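The slab is the only dark grey-green rectangle: top image px (399,203), on the mat, next to the round disc at (347,203). The four orange and red bars lie off the mat and don't count. The gauge's open front faces the robot and its handle is on the left. Next I'll measure exact poses.

```bash
cat > meas.py <<'E'
from h import *
from scipy.optimize import minimize
def best(c,name,near,n=2):
    L=[]
    for m in masks_of(c,name):
        r=np.argwhere(m['region']); P=world(c,r[:,::-1]); q=np.nanmedian(P,0)
        if np.hypot(*(q[:2]-near))<.06: L.append((m['p'],m['region'],P))
    return max(L,key=lambda t:t[0]) if L else None
def rect(c,img_region,z):
    cn=max(cv2.findContours(img_region.astype(np.uint8),cv2.RETR_EXTERNAL,cv2.CHAIN_APPROX_NONE)[0],key=cv2.contourArea).reshape(-1,2)
    W=world(c,cn,z)[:,:2]
    (x,y),(a,b),_=r=cv2.minAreaRect((W*1000).astype(np.float32)); B=cv2.boxPoints(r)
    e=max([B[1]-B[0],B[2]-B[1]],key=np.linalg.norm); ang=np.degrees(np.arctan2(e[1],e[0])); ang=(ang+90)%180-90
    return round(x,1),round(y,1),round(max(a,b),1),round(min(a,b),1),round(ang,1)
E
python3 - <<'E'
from meas import *
for n in ("top","side"):
    c=capture(n); np.savez(f"{n}.npz",**{k:c[k] for k in ('image','z_map','mtx','distortion','origin','rotation')})
    b=best(c,'slab',(.543,-.296))
    if b:
        print(n,'slab net',rect(c,b[1],.013), 'z',np.nanpercentile(b[2][:,2],[10,50,90]).round(4))
    g=best(c,'gauge',(.544,.165))
    if g: print(n,'gauge net rect z=.022',rect(c,g[1],.022))
    # cloud of gauge flat top
    rr,cc=np.mgrid[0:400,0:640]; P=world(c,np.c_[cc.ravel(),rr.ravel()])
    sel=(abs(P[:,0]-.54)<.14)&(abs(P[:,1]-.165)<.12)
    Q=P[sel&(P[:,2]>.012)]
    f=Q[(Q[:,2]<.03)]; print(' flat z med',np.median(f[:,2]).round(4),len(f), 'rect',cv2.minAreaRect((f[:,:2]*1000).astype(np.float32)))
    G=Q[(Q[:,1]>.225)&(Q[:,2]>.05)]; print(' grip pts',len(G),np.percentile(G,[5,50,95],axis=0).round(4).tolist() if len(G) else '')
    C=Q[(Q[:,2]>.13)]; print(' top pts',len(C),np.percentile(C,[5,50,95],axis=0).round(4).tolist() if len(C) else '')
    M=P[(abs(P[:,0]-.54)<.02)&(abs(P[:,1]+.22)<.03)]; print(' mat z',np.nanmedian(M[:,2]).round(4)); 
    for t in ('nest','mouth','head_grip','foot_pad','slab','gauge'):
        z=dict(nest=.022,mouth=.022,slab=.003,gauge=0).get(t)
        for m in mark_of(c,t)[:2]: print('  ',t,round(m['p'],2),np.round(m['pixel'],1),world(c,[m['pixel'][::-1]],z).round(4)[0])
im=np.load('top.npz')['image']; g=cv2.resize(im[155:260,165:260],None,fx=5,fy=5,interpolation=cv2.INTER_CUBIC)
s=cv2.resize(im[165:240,380:430],None,fx=5,fy=5,interpolation=cv2.INTER_CUBIC); 
o=np.zeros((525,475+260,3),np.uint8); o[:,:475]=g; o[:375,480:730]=s; cv2.imwrite('pics/v3.png',o)
E
```

```text
top slab net (544.0, -294.8, 119.4, 45.4, np.float32(3.9)) z [0.0083 0.0121 0.0154]
top gauge net rect z=.022 (537.5, 195.6, 223.1, 183.0, np.float32(3.0))
 flat z med 0.0214 2787 rect ((539.0392456054688, 164.09063720703125), (219.436767578125, 110.94795227050781), 3.070298671722412)
 grip pts 127 [[0.5945, 0.2283, 0.093], [0.6037, 0.2456, 0.099], [0.6119, 0.2651, 0.1044]]
 top pts 254 [[0.5487, 0.1452, 0.1345], [0.563, 0.1639, 0.1419], [0.6192, 0.1825, 0.1529]]
 mat z 0.0024
   nest 0.72 [209.3 223. ] [0.5303 0.167  0.022 ]
   mouth 0.78 [216.  224.7] [0.5126 0.1625 0.022 ]
   head_grip 0.91 [179.7 191.2] [0.6021 0.2319 0.1022]
   slab 0.91 [262.2 293.7] [ 0.3889 -0.0169  0.003 ]
   slab 0.9 [201.8 399.1] [ 0.5457 -0.2995  0.003 ]
   gauge 0.65 [203.9 222.3] [0.5454 0.1731 0.    ]
   gauge 0.48 [218.3 225.5] [0.5069 0.1645 0.    ]
side slab net (544.9, -293.2, 122.3, 55.3, np.float32(1.9)) z [0.0087 0.0136 0.0165]
side gauge net rect z=.022 (560.2, 151.4, 277.0, 164.2, np.float32(6.1))
 flat z med 0.0219 3349 rect ((535.098388671875, 165.38931274414062), (217.06488037109375, 113.69744110107422), 3.5080747604370117)
 grip pts 192 [[0.5929, 0.229, 0.0887], [0.5984, 0.2504, 0.0992], [0.6087, 0.2682, 0.1036]]
 top pts 358 [[0.5475, 0.1511, 0.1315], [0.5585, 0.1717, 0.1412], [0.6199, 0.1875, 0.154]]
 mat z 0.004
   nest 0.64 [293.4 271.2] [0.5262 0.1754 0.022 ]
   nest 0.59 [292.6 275.4] [0.5203 0.1678 0.022 ]
   mouth 0.98 [294.5 279.8] [0.5091 0.1654 0.022 ]
   head_grip 0.75 [274.1 222.7] [0.6009 0.2409 0.1   ]
   foot_pad 0.4 [276.2 263. ] [0.5576 0.1657 0.05  ]
   slab 0.82 [278.9 366.3] [ 0.3877 -0.0048  0.003 ]
   slab 0.63 [158.1 402.4] [ 0.5533 -0.4396  0.003 ]
   gauge 0.77 [296.1 271.6] [0.5315 0.1699 0.    ]
```

View pics/v3.png

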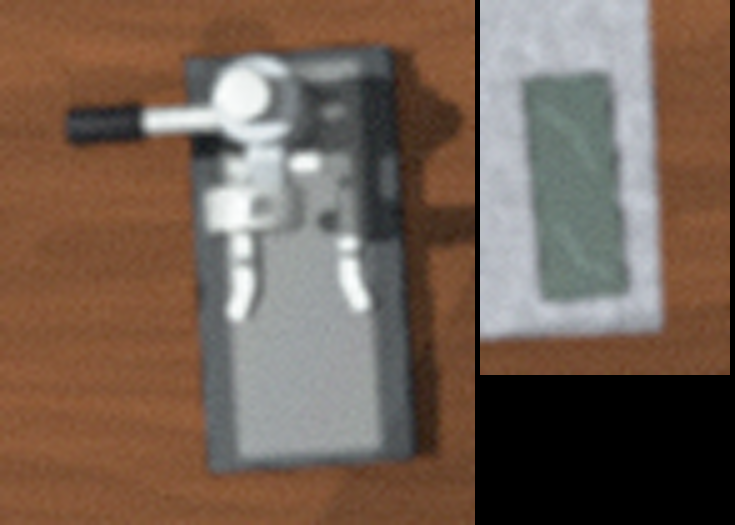

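The enlarged crop confirms the dark grey-green slab, with crop corners at about (524,82) to (627,290). The gauge's base corners are at about (188,60), (390,47), (413,457) and (210,470), and the flare tips at (237,318) and (364,308).

Run:
```python
from h import *
c=dict(np.load('top.npz'))
def rep(n,px,z):
    W=world(c,px,z)[:,:2]*1000; TL,TR,BR,BL=W
    ctr=W.mean(0); e=(TL+TR-BL-BR)/2; print(n,ctr.round(1),'len',np.linalg.norm(e).round(1),'wid',np.linalg.norm((TL+BL-TR-BR)/2).round(1),'ang',np.degrees(np.arctan2(e[1],e[0])).round(2),'ang from ends',np.degrees(np.arctan2(*((TL-TR)*[-1,1]))).round(2)); return ctr,np.arctan2(e[1],e[0])
G,a=rep('gauge',np.array([(188,60),(390,47),(413,457),(210,470)])/5+[165,155],.022)
rep('slab',np.array([(44,82),(126,73),(147,290),(62,300)])/5+[380,165],.013)
F=world(c,np.array([(237,318),(364,308),(240,240),(347,240)])/5+[165,155],.028)[:,:2]*1000
u=np.array([np.cos(a),np.sin(a)]);v=np.array([-u[1],u[0]])
print('flare in gauge',((F-G)@np.c_[u,v]).round(1).tolist())
for n,p in dict(nest=(-15,0),mouth=(-29,0),grip=(70,80),foot=(20,0)).items(): print(n,(G+p[0]*u+p[1]*v).round(1))
# dial/grip side check
for n in('top','side'):
    c=dict(np.load(n+'.npz')); rr,cc=np.mgrid[0:400,0:640]; P=world(c,np.c_[cc.ravel(),rr.ravel()])*1000
    q=(P[:,:2]-G)@np.c_[u,v]
    m=(abs(q[:,0]-70)<18)&(q[:,1]>62)&(q[:,1]<98)&(P[:,2]>70); print(n,'grip xy',np.median(q[m],0).round(1),'z',np.percentile(P[m,2],[50,85,95]).round(1))
    m=(abs(q[:,1])<30)&(abs(q[:,0]-20)<30)&(P[:,2]>60); print('  dial',np.percentile(np.c_[q,P[:,2]][m],[3,50,97],axis=0).round(1).tolist())
    m=(abs(q[:,1])<22)&(q[:,0]<-35)&(q[:,0]>-100); print('  base z',np.median(P[m,2]).round(1))
    m=(abs(P[:,0]-544)<50)&(abs(P[:,1]+295)<15); print('  slab top z',np.median(P[m,2]).round(1))
```

```text
gauge [537.5 162.1] len 216.4 wid 107.9 ang 3.08 ang from ends 2.86
slab [ 544.2 -297.6] len 115.9 wid 45.0 ang 4.05 ang from ends 5.7
flare in gauge [[-29.7, 33.6], [-28.7, -33.7], [11.0, 29.8], [7.4, -26.8]]
nest [522.5 161.2]
mouth [508.5 160.5]
grip [603.1 245.7]
foot [557.4 163.1]
top grip xy [70.1 79.3] z [ 99.1 102.6 104.6]
  dial [[10.0, -19.8, 88.6], [22.3, -1.1, 142.4], [47.6, 21.6, 158.5]]
  base z 21.5
  slab top z 12.2
side grip xy [65.2 81.1] z [ 99.7 102.5 103.8]
  dial [[10.0, -14.9, 79.3], [14.9, 9.5, 133.2], [41.2, 25.7, 159.5]]
  base z 21.9
  slab top z 13.8
```

```bash
cat > go.py <<'E'
from h import *
import sys
def plan(x,y,z,ang):
    "mm, deg (world angle of tool z); shift is in tool axes after the turn"
    s=read_state(); R=np.array(s['tcp_rot']); p=np.array(s['position'])*1000
    a=np.degrees(np.arctan2(R[1,2],R[0,2])); t=np.radians(ang); u=np.array([np.cos(t),np.sin(t)]); xx=np.array([u[1],-u[0]])
    d=np.array([x,y])-p[:2]
    print('t',round(s['time_s'],2),'at',p.round(1),'ang',a.round(2),'tilt',np.degrees(np.arccos(-R[2,1])).round(2),'| yaw',round(a-ang,2),'dx',(d@xx).round(1),'dy',(p[2]-z).round(1),'dz',(d@u).round(1),'F',np.round(s['force'],1),'open',round(s['opening']*87,1))
if __name__=='__main__': plan(*map(float,sys.argv[1:]))
E
python3 go.py 512.4 -298.2 100 4
```

```text
t 2.1 at [ 243.3 -575.7  222.5] ang 22.9 tilt 0.0 | yaw 18.9 dx -258.0 dy 122.5 dz 287.8 F [-0.2  0.   0.4] open 86.9
```

Request:
send_rows:
  moves: "87 0 0 0 6.3; 87 0 0 0 6.3; 87 0 0 0 6.3; 87 -10 0 11 0; 87 -20 0 22 0; 87 -20 0 22 0; 87 -20 0 22 0; 87 -20 0 22 0; 87 -20 0 22 0; 87 -20 0 22 0; 87 -20 0 22 0; 87 -20 0 22 0; 87 -20 0 22 0; 87 -20 0 22 0; 87 -20 0 22 0; 87 -20 0 22 0; 87 -8 0 13 0; 87 0 0 0 0; 87 0 0 0 0"

```text
time_s: 3.68
position: [0.513, -0.2967, 0.2225]
tcp_rot: [[0.075, -0.0, 0.997], [-0.997, -0.0, 0.075], [-0.0, -1.0, -0.0]]
force: [-0.4, -0.6, -0.7]
opening: 0.997
```

```bash
python3 go.py 512.4 -298.2 5 4
python3 - <<'E'
from h import *
c=capture('side'); cv2.imwrite('pics/v4.png',cv2.resize(c['image'][0:260,260:560],None,fx=2,fy=2))
E
```

```text
t 3.68 at [ 513.  -296.7  222.5] ang 4.27 tilt 0.02 | yaw 0.27 dx 1.5 dy 217.5 dz -0.7 F [-0.4 -0.6 -0.7] open 86.8
```

View pics/v4.png

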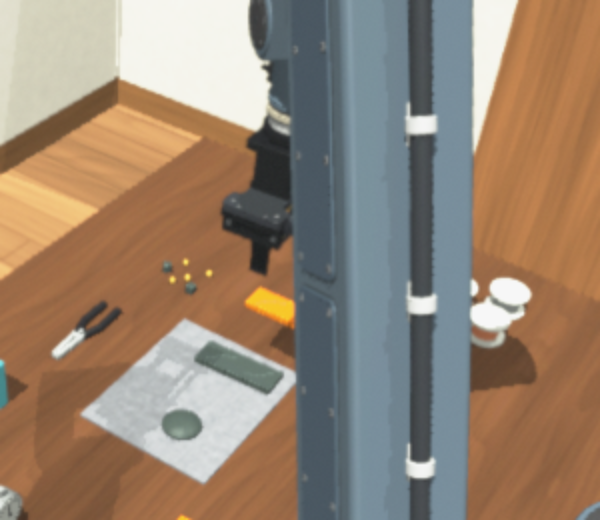

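The arm hides part of the gripper and the slab is unmoved. I'll check the gripper's footprint with depth from above.

Run:
```python
from h import *
for n in ('top','side'):
    c=capture(n); rr,cc=np.mgrid[0:400,0:640]; P=world(c,np.c_[cc.ravel(),rr.ravel()])*1000
    for lo,hi in((222,285),(285,310),(310,350),(350,400)):
        m=(abs(P[:,0]-513)<150)&(abs(P[:,1]+297)<150)&(P[:,2]>lo)&(P[:,2]<hi)
        if m.sum()>5: print(n,lo,hi,m.sum(),np.percentile(P[m][:,:2],[1,99],axis=0).round().tolist())
```

```text
top 285 310 6 [[536.0, -255.0], [540.0, -251.0]]
top 310 350 692 [[471.0, -387.0], [552.0, -203.0]]
top 350 400 206 [[473.0, -292.0], [545.0, -245.0]]
side 222 285 137 [[496.0, -340.0], [521.0, -238.0]]
side 285 310 207 [[468.0, -241.0], [542.0, -207.0]]
side 310 350 727 [[468.0, -255.0], [542.0, -200.0]]
side 350 400 432 [[488.0, -284.0], [546.0, -245.0]]
```

Request:
send_rows:
  moves: "87 0 10 0 0; 87 0 22 0 0; 87 0.5 30 0 0; 87 0.5 30 0 0; 87 0.5 30 0 0; 87 0 25 0 0; 87 0 20 0 0; 87 0 14 0 0; 87 0 10 0 0; 87 0 8 0 0; 87 0 6 0 0; 87 0 5 0 0; 87 0 4 0 0; 87 0 2 0 0; 87 0 0 0 0; 87 0 0 0 0"

```text
time_s: 5.17
position: [0.5129, -0.2999, 0.007]
tcp_rot: [[0.07, 0.001, 0.998], [-0.998, -0.001, 0.07], [0.001, -1.0, 0.001]]
force: [-0.2, 0.6, -0.2]
opening: 1.001
```

```bash
python3 go.py 512.4 -298.2 5 4
```

```text
t 5.17 at [ 512.9 -299.9    7. ] ang 4.01 tilt 0.05 | yaw 0.01 dx -1.7 dy 2.0 dz -0.4 F [-0.2  0.6 -0.2] open 87.1
```

Request:
send_rows:
  moves: "87 -1.7 1.5 0 0; 60 0 0 0 0; 30 0 0 0 0; 30 0 0 0 0; 30 0 0 0 0; 30 0 0 0 0; 30 0 0 0 0; 30 0 0 0 0; 30 0 0 0 0; 30 0 0 0 0"

```text
time_s: 6.0
position: [0.5126, -0.2981, 0.0051]
tcp_rot: [[0.07, 0.0, 0.998], [-0.998, -0.0, 0.07], [0.0, -1.0, 0.0]]
force: [0.3, -0.3, 0.3]
opening: 0.502
```

```bash
python3 go.py 512.4 -298.2 80 3
```

```text
t 6.0 at [ 512.6 -298.1    5.1] ang 4.0 tilt 0.01 | yaw 1.0 dx 0.1 dy -74.9 dz -0.2 F [ 0.3 -0.3  0.3] open 43.7
```

Request:
send_rows:
  moves: "30 0 -4 0 0; 30 0 -8 0 0; 30 0 -14 0 0; 30 0 -18 0 0; 30 0 -18 0 1; 30 0 -14 0 0; 30 0 -8 0 0; 30 -8 -4 -1 0; 30 -16 0 -3 0; 30 -24 0 -4 0; 30 -27 0 -5 0; 30 -27 0 -5 0; 30 -27 0 -5 0; 30 -27 0 -5 0; 30 -27 0 -5 0; 30 -27 0 -5 0; 30 -27 0 -5 0; 30 -27 0 -5 0; 30 -27 0 -5 0; 30 -27 0 -5 0"

```text
time_s: 7.67
position: [0.4364, 0.0183, 0.0928]
tcp_rot: [[0.052, -0.002, 0.999], [-0.999, 0.001, 0.052], [-0.001, -1.0, -0.002]]
force: [0.2, -0.1, -1.7]
opening: 0.501
```

```bash
python3 go.py 411.2 155.9 60 3
```

```text
t 7.67 at [436.4  18.3  92.8] ang 3.0 tilt 0.1 | yaw -0.0 dx -138.8 dy 32.8 dz -18.0 F [ 0.2 -0.1 -1.7] open 43.6
```

Request:
send_rows:
  moves: "30 -25 0 -4 0; 30 -24 0 -3 0; 30 -22 0 -3 0; 30 -20 0 -3 0; 30 -17 0 -2 0; 30 -13 0 -1 0; 30 -9 0 -1 0; 30 -5 0 0 0; 30 -2 0 0 0; 30 0 0 0 0; 30 0 0 0 0"

```text
time_s: 8.58
position: [0.4139, 0.1521, 0.093]
tcp_rot: [[0.052, -0.0, 0.999], [-0.999, -0.0, 0.052], [0.0, -1.0, -0.0]]
force: [1.1, 0.3, -2.2]
opening: 0.502
```

```bash
python3 go.py 411.2 155.9 26 3
python3 - <<'E'
from meas import *
for n in('top','side'):
    c=capture(n)
    b=best(c,'slab',(.44,.155))
    if b: print(n,b[0],np.nanpercentile(b[2],[3,50,97],axis=0).round(3).tolist(),'rect',rect(c,b[1],.1))
    cv2.imwrite(f'pics/{n}5.png',c['image'])
a=cv2.imread('pics/side5.png')[180:380,190:430]; t=cv2.imread('pics/top5.png')[150:310,150:270]
o=np.zeros((600,780,3),np.uint8); o[:375,:450]=cv2.resize(a,(450,375)); o[:427,455:775]=cv2.resize(t,(320,427)); cv2.imwrite('pics/v5.png',o)
E
```

```text
t 8.58 at [413.9 152.1  93. ] ang 2.98 tilt 0.01 | yaw -0.02 dx -4.0 dy 67.0 dz -2.5 F [ 1.1  0.3 -2.2] open 43.6
top 0.55 [[0.452, 0.133, 0.093], [0.477, 0.153, 0.1], [0.504, 0.175, 0.107]] rect (475.3, 154.8, 61.7, 45.0, np.float32(-0.3))
side 0.63 [[0.386, 0.132, 0.096], [0.397, 0.152, 0.101], [0.505, 0.173, 0.104]] rect (393.2, 151.6, 47.6, 19.5, np.float32(-82.7))
```

View pics/v5.png

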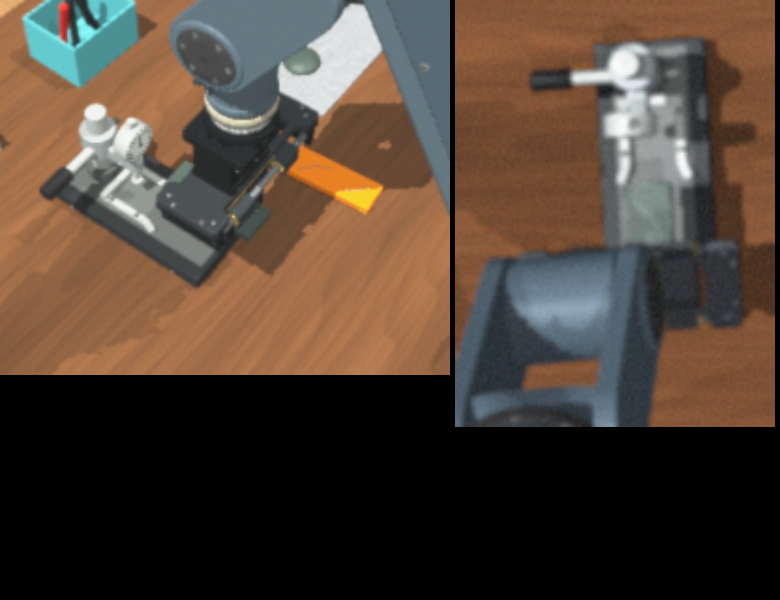

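The slab is held flat, with its front end (right crop at about (650,185)) just short of the flares at (625,180) and (683,175). Now I'll lower it onto the base.

Request:
send_rows:
  moves: "30 -1.5 4 -1 0; 30 -1.5 8 -1 0; 30 -1 12 -0.5 0; 30 0 12 0 0; 30 0 10 0 0; 30 0 8 0 0; 30 0 5 0 0; 30 0 3 0 0; 30 0 2 0 0; 30 0 1 0 0; 30 0 0 0 0; 30 0 0 0 0"

```text
time_s: 9.78
position: [0.4113, 0.1564, 0.0283]
tcp_rot: [[0.052, 0.001, 0.999], [-0.999, 0.0, 0.052], [-0.0, -1.0, 0.001]]
force: [-0.1, 0.4, -1.2]
opening: 0.503
```

```bash
python3 go.py 411.2 155.9 24 3
python3 - <<'E'
from meas import *
c=capture('top')
b=best(c,'slab',(.47,.155))
if b: print(b[0],'rect',rect(c,b[1],.034))
cv2.imwrite('pics/v6.png',cv2.resize(c['image'][155:265,165:260],None,fx=5,fy=5,interpolation=cv2.INTER_CUBIC))
E
```

```text
t 9.78 at [411.3 156.4  28.3] ang 3.01 tilt 0.04 | yaw 0.01 dx 0.4 dy 4.3 dz -0.1 F [-0.1  0.4 -1.2] open 43.8
0.74 rect (474.8, 159.4, 56.1, 40.2, np.float32(5.0))
```

View pics/v6.png

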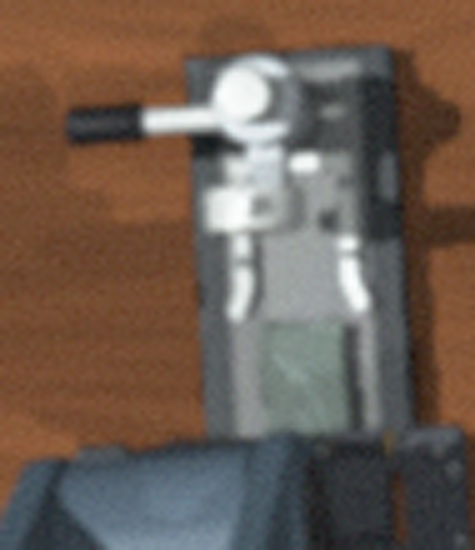

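Run:
```python
from h import *
c=dict(np.load('top.npz'))
f=lambda L,z:(world(c,np.array(L)/5+[165,155],z)[:,:2]*1000).round(1)
W=f([(263,328),(346,328),(266,425),(349,425),(305,321)],.0365); print(W.tolist(), W[:2].mean(0),W[2:4].mean(0))
F=f([(237,318),(364,308)],.028); print(F.tolist())
G=np.array([537.5,162.1]);a=np.radians(3.05);u=np.array([np.cos(a),np.sin(a)]);v=np.array([-u[1],u[0]])
print('slab in gauge',((W-G)@np.c_[u,v]).round(1).tolist())
```

```text
[[500.5, 178.5], [500.2, 135.0], [450.2, 177.1], [449.9, 133.7], [504.0, 156.4]] [500.35 156.75] [450.05 155.4 ]
[[506.0, 194.0], [510.6, 126.9]]
slab in gauge [[-36.1, 18.3], [-38.7, -25.1], [-86.4, 19.6], [-89.0, -23.7], [-33.8, -3.9]]
```

Request:
send_rows:
  moves: "30 -1.5 1 0 0; 30 -1.5 1 0 0; 30 0 1 0 0; 30 0 1 0 0; 30 0 0.3 0 0; 30 0 0 0 0; 30 0 0 0 0"

```text
time_s: 10.47
position: [0.4109, 0.1594, 0.0239]
tcp_rot: [[0.052, 0.0, 0.999], [-0.999, 0.0, 0.052], [-0.0, -1.0, 0.0]]
force: [-1.0, 1.7, 2.0]
opening: 0.505
```

```bash
python3 go.py 411.2 158.9 24 3
```

```text
t 10.47 at [410.9 159.4  23.9] ang 3.0 tilt 0.02 | yaw 0.0 dx 0.5 dy -0.1 dz 0.2 F [-1.   1.7  2. ] open 44.0
```

Request:
send_rows:
  moves: "30 0 0 2 0; 30 0 0 3 0; 30 0 0 3 0; 30 0 0 3 0; 30 0 0 3 0; 30 0 0 2 0; 30 0 0 1 0; 30 0 0 0 0; 30 0 0 0 0"

```text
time_s: 11.22
position: [0.421, 0.1596, 0.0239]
tcp_rot: [[0.053, -0.014, 0.999], [-0.999, -0.002, 0.053], [0.001, -1.0, -0.014]]
force: [-8.0, 0.1, 13.6]
opening: 0.501
```

```bash
python3 go.py 411.2 158.9 24 3
python3 - <<'E'
from h import *
c=capture('top'); s=capture('side')
o=np.zeros((550,790,3),np.uint8); o[:,:330]=cv2.resize(c['image'][195:250,195:228+0],(330,550),interpolation=cv2.INTER_CUBIC)
o[:500,335:785]=cv2.resize(s['image'][240:340,235:325],(450,500),interpolation=cv2.INTER_CUBIC); cv2.imwrite('pics/v7.png',o)
E
```

```text
t 11.22 at [421.  159.6  23.9] ang 3.03 tilt 0.78 | yaw 0.03 dx 0.2 dy -0.1 dz -9.8 F [-8.   0.1 13.6] open 43.6
```

View pics/v7.png

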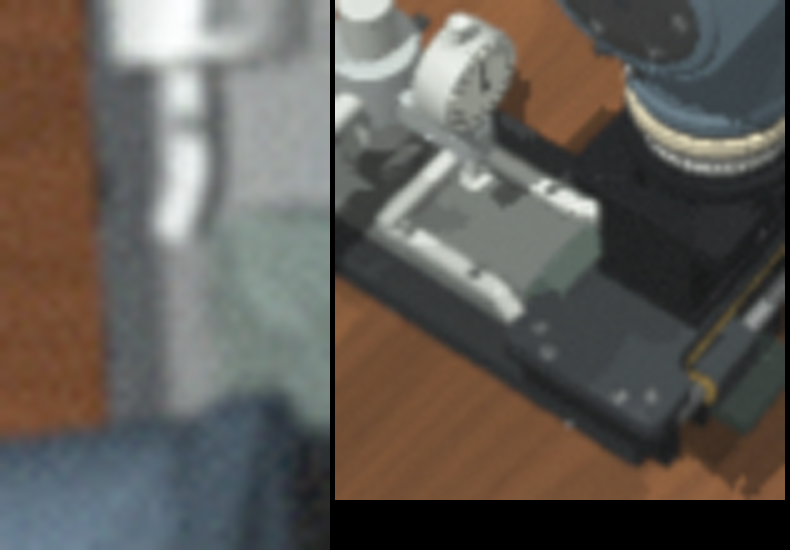

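Run:
```python
from h import *
s=capture('side'); t=capture('top')
a=s['image'][268:312,265:305]; 
g=lambda a,w,h:cv2.convertScaleAbs(cv2.resize(a,(w,h),interpolation=cv2.INTER_CUBIC),alpha=1.3)
o=np.zeros((550,795,3),np.uint8); o[:440,:400]=g(a,400,440); o[:,405:795]=g(t['image'][192:247,205:244],390,550); cv2.imwrite('pics/v8.png',o)
```

```text
(no output)
```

View pics/v8.png

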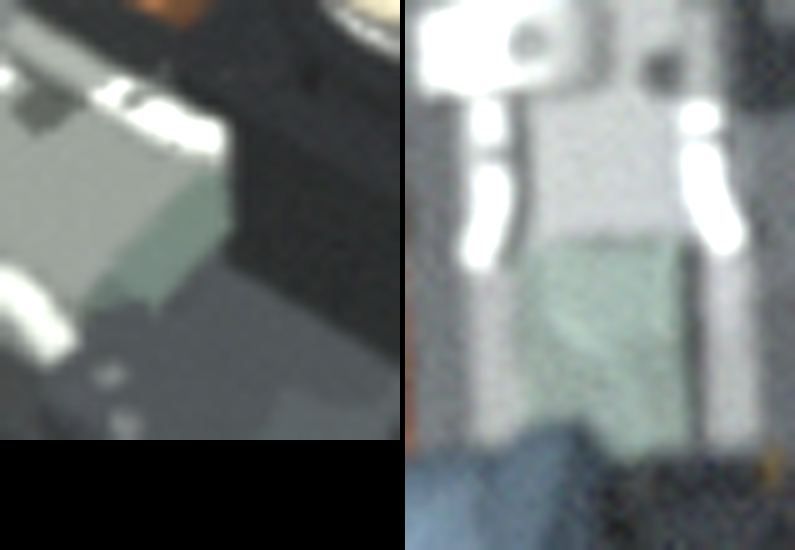

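Run:
```python
from h import *
s=read_state(); print({k:np.round(v,2).tolist() for k,v in s.items()})
c=capture('side'); rr,cc=np.mgrid[0:400,0:640]; P=world(c,np.c_[cc.ravel(),rr.ravel()])*1000
for n in ('slab','nest','mouth'):
    for m in mark_of(c,n)[:2]: print(n,m['p'],m['pixel'])
b=masks_of(c,'slab')
for m in b: 
    r=np.argwhere(m['region']);Q=world(c,r[:,::-1]); print(round(m['p'],2),m['bbox'],np.nanpercentile(Q,[3,50,97],axis=0).round(3).tolist())
# arm/gripper points near dial height
G=np.array([537.5,162.1]);a=np.radians(3.05);u=np.array([np.cos(a),np.sin(a)]);v=np.array([-u[1],u[0]])
q=(P[:,:2]-G)@np.c_[u,v]
m=(q[:,0]<0)&(q[:,0]>-100)&(abs(q[:,1])<120)&(P[:,2]>40)
for lo in range(40,200,20):
    k=m&(P[:,2]>lo)&(P[:,2]<lo+20)
    if k.sum()>3: print(lo,k.sum(),np.percentile(q[k],[2,98],axis=0).round().tolist())
```

```text
{'time_s': 11.42, 'joint_positions': [6.49, 38.99, 114.82, -0.0, 26.97, 93.46], 'qvel': [0.0, 0.02, 0.04, 0.1, -0.01, -0.03], 'tau': [-1.35, -33.48, -9.46, -0.08, -2.71, 0.03], 'position': [0.42, 0.16, 0.02], 'tcp_rot': [[0.05, -0.01, 1.0], [-1.0, -0.0, 0.05], [0.0, -1.0, -0.01]], 'force': [-8.16, -0.11, 13.28], 'moment': [0.06, 1.54, -0.01], 'opening': 0.5}
slab 0.65 [181.8, 461.0]
slab 0.63 [278.1, 368.4]
nest 0.72 [293.3, 276.5]
mouth 0.76 [296.0, 278.3]
mouth 0.19 [169.7, 301.8]
0.95 [348.2, 261.2, 394.7, 292.8] [[0.334, -0.035, 0.004], [0.382, -0.012, 0.01], [0.432, 0.01, 0.013]]
0.48 [273.7, 282.6, 330.9, 324.9] [[0.393, 0.138, 0.024], [0.406, 0.161, 0.032], [0.512, 0.182, 0.035]]
0.16 [286.3, 149.9, 314.1, 178.4] [[0.748, -0.273, -0.0], [0.765, -0.221, 0.01], [0.786, -0.154, 0.016]]
80 9 [[-99.0, 89.0], [-80.0, 91.0]]
100 24 [[-97.0, 41.0], [-78.0, 98.0]]
120 209 [[-100.0, 53.0], [-78.0, 99.0]]
140 19 [[-100.0, 52.0], [-91.0, 55.0]]
160 22 [[-100.0, 40.0], [-91.0, 55.0]]
180 157 [[-100.0, 25.0], [-77.0, 54.0]]
```

Nothing touches the flares yet. In the top crop the slab front is at (605,240) with gaps to both flares. The stop at TCP x=421 matches the finger's leading edge (≈430) meeting the base's front edge. I'll back off, lift and look at the forces.

Request:
send_rows:
  moves: "30 0 0 -5 0; 30 0 0 -5 0; 30 0 -1 0 0; 30 0 -2 0 0; 30 0 -2 0 0; 30 0 -1 0 0; 30 0 0 0 0; 30 0 0 0 0; 30 0 0 0 0"

```text
time_s: 12.42
position: [0.418, 0.1597, 0.0297]
tcp_rot: [[0.052, 0.0, 0.999], [-0.999, 0.0, 0.052], [-0.0, -1.0, 0.0]]
force: [-0.8, 0.6, -1.8]
opening: 0.499
```

```bash
python3 go.py 411.2 158.9 24 3;  python3 - <<'E'
from meas import *
c=capture('side')
for m in masks_of(c,'slab'):
    r=np.argwhere(m['region']);Q=world(c,r[:,::-1]); 
    if np.nanmedian(Q[:,1])>.1:
        for lo,hi in((.36,.40),(.40,.46),(.48,.52)):
            k=(Q[:,0]>lo)&(Q[:,0]<hi); print(lo,k.sum(),np.nanpercentile(Q[k],[5,50,95],axis=0).round(4).tolist() if k.sum() else '')
E
```

```text
t 12.42 at [418.  159.7  29.7] ang 3.01 tilt 0.0 | yaw 0.01 dx 0.4 dy 5.7 dz -6.8 F [-0.8  0.6 -1.8] open 43.4
0.36 97 [[0.3896, 0.1405, 0.0332], [0.3945, 0.1594, 0.0375], [0.3995, 0.1795, 0.0407]]
0.4 39 [[0.4002, 0.1382, 0.0335], [0.4027, 0.151, 0.0372], [0.4088, 0.1781, 0.0398]]
0.48 99 [[0.4955, 0.1467, 0.0348], [0.5029, 0.1632, 0.0374], [0.5093, 0.1808, 0.0406]]
```

Request:
send_rows:
  moves: "30 0 2 0 0; 30 0 2 0 0; 30 0 0 2 0; 30 0 0 2 0; 30 0 0 2 0; 30 0 0 2 0; 30 0 0 2 0; 30 0 0 2 0; 30 0 0 2 0; 30 0 0 0 0; 30 0 0 0 0"

```text
time_s: 13.43
position: [0.432, 0.1604, 0.0258]
tcp_rot: [[0.052, 0.0, 0.999], [-0.999, 0.0, 0.052], [-0.0, -1.0, 0.0]]
force: [0.5, -0.5, -2.0]
opening: 0.497
```

```bash
python3 go.py 432 159.5 25.6 3
```

```text
t 13.43 at [432.  160.4  25.8] ang 3.01 tilt 0.01 | yaw 0.01 dx 0.9 dy 0.2 dz -0.1 F [ 0.5 -0.5 -2. ] open 43.2
```

Request:
send_rows:
  moves: "30 0 0 2 0; 30 0 0 2 0; 30 0 0 2 0; 30 0 0 2 0; 30 0 0 2 0; 30 0 0 2 0; 30 0 0 0 0; 30 0 0 0 0"

```text
time_s: 14.1
position: [0.444, 0.161, 0.0257]
tcp_rot: [[0.052, 0.0, 0.999], [-0.999, 0.0, 0.052], [-0.0, -1.0, 0.0]]
force: [-0.1, 0.0, -1.1]
opening: 0.498
```

```bash
python3 go.py 444 161 25.6 3;python3 - <<'E'
from h import *
s=capture('side'); t=capture('top')
g=lambda a,w,h:cv2.convertScaleAbs(cv2.resize(a,(w,h),interpolation=cv2.INTER_CUBIC),alpha=1.3)
o=np.zeros((550,795,3),np.uint8); o[:440,:400]=g(s['image'][260:304,255:295],400,440); o[:,405:795]=g(t['image'][192:247,205:244],390,550); cv2.imwrite('pics/v9.png',o)
E
```

```text
t 14.1 at [444.  161.   25.7] ang 3.01 tilt 0.0 | yaw 0.01 dx 0.0 dy 0.1 dz -0.0 F [-0.1  0.  -1.1] open 43.4
```

View pics/v9.png

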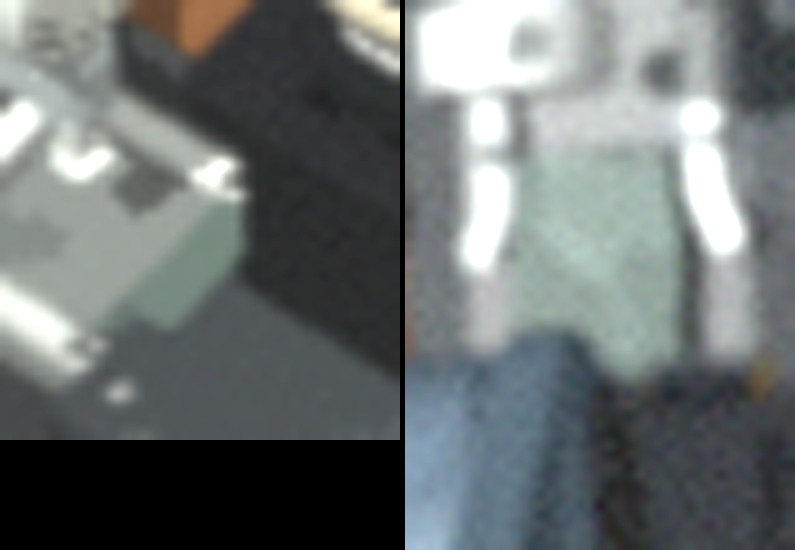

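Centred between the rails (slab edges at crop cols 518 to 675, rail faces at about 508 and 683), with no force. I'll keep going.

Request:
send_rows:
  moves: "30 0 0 2 0; 30 0 0 3 0; 30 0 0 3 0; 30 0 0 3 0; 30 0 0 3 0; 30 0 0 3 0; 30 0 0 2 0; 30 0 0 1 0; 30 0 0 0 0"

```text
time_s: 14.95
position: [0.4642, 0.1621, 0.0257]
tcp_rot: [[0.052, 0.0, 0.999], [-0.999, 0.0, 0.052], [-0.0, -1.0, 0.0]]
force: [-0.4, -0.2, -2.4]
opening: 0.499
```

Request:
send_rows:
  moves: "30 0 0 2 0; 30 0 0 3 0; 30 0 0 3 0; 30 0 0 3 0; 30 0 0 3 0; 30 0 0 2 0; 30 0 0 0 0; 30 0 0 0 0"

```text
time_s: 15.62
position: [0.4799, 0.1629, 0.0257]
tcp_rot: [[0.052, -0.0, 0.999], [-0.999, -0.0, 0.052], [0.0, -1.0, -0.0]]
force: [-0.8, -0.4, -1.9]
opening: 0.501
```

```bash
python3 go.py 480 163 24.3 3
```

```text
t 15.62 at [479.9 162.9  25.7] ang 3.0 tilt 0.01 | yaw 0.0 dx -0.1 dy 1.4 dz 0.1 F [-0.8 -0.4 -1.9] open 43.6
```

Request:
send_rows:
  moves: "30 0 0.9 0 0; 30 0 0 2 0; 30 0 0 2 0; 30 0 0 2 0; 30 0 0 2 0; 30 0 0 1 0; 30 0 0 0 0; 30 0 0 0 0"

```text
time_s: 16.28
position: [0.4888, 0.1634, 0.0248]
tcp_rot: [[0.052, -0.0, 0.999], [-0.999, 0.0, 0.052], [-0.0, -1.0, -0.0]]
force: [-1.0, 0.4, -1.3]
opening: 0.502
```

Request:
send_rows:
  moves: "30 0 0 1 0; 30 0 0 1 0; 30 0 0 0 0; 30 0 0 0 0"

```text
time_s: 16.62
position: [0.4908, 0.1635, 0.0248]
tcp_rot: [[0.052, 0.0, 0.999], [-0.999, 0.0, 0.052], [-0.0, -1.0, 0.0]]
force: [-0.1, -0.2, -1.1]
opening: 0.504
```

Request:
send_rows:
  moves: "30 0 0 1 0; 30 0 0 1 0; 30 0 0 0 0; 30 0 0 0 0"

```text
time_s: 16.95
position: [0.4911, 0.1635, 0.0246]
tcp_rot: [[0.053, -0.003, 0.999], [-0.999, -0.0, 0.053], [0.0, -1.0, -0.003]]
force: [-4.2, -0.1, -1.1]
opening: 0.5
```

Contact at TCP x = 491 with −4 N, exactly where home was predicted. I'll set it down, release, and back away upwards.

Request:
send_rows:
  moves: "30 0 0.5 0 0; 30 0 0 0 0; 50 0 0 0 0; 62 0 0 0 0; 62 0 0 0 0; 62 0 0 0 0; 62 0 0 -3 0; 62 0 -4 -8 0; 62 0 -10 -12 0; 62 0 -15 -15 0; 40 0 -20 -15 0; 0 0 -20 -10 0; 0 0 0 0 0; 0 0 0 0 0; 0 0 0 0 0; 0 0 0 0 0"

```text
time_s: 18.28
position: [0.4303, 0.1603, 0.0928]
tcp_rot: [[0.052, -0.0, 0.999], [-0.999, -0.0, 0.052], [0.0, -1.0, -0.0]]
force: [1.0, -0.6, -0.4]
opening: 0.344
```

```bash
python3 go.py 438 157.5 26 3
python3 - <<'E'
from meas import *
G=np.array([538,162.5]);a=np.radians(3.0);u=np.array([np.cos(a),np.sin(a)]);v=np.array([-u[1],u[0]])
for n in('side','top'):
    c=capture(n)
    for m in masks_of(c,'slab'):
        r=np.argwhere(m['region']);Q=world(c,r[:,::-1],.032)*1000
        if abs(np.median(Q[:,1])-160)<40: q=(Q[:,:2]-G)@np.c_[u,v]; print(n,round(m['p'],2),'rear..front,y',np.percentile(q,[1,50,99],axis=0).round(1).tolist())
    cv2.imwrite(f'pics/{n}10.png',c['image'])
g=lambda a,w,h:cv2.convertScaleAbs(cv2.resize(a,(w,h),interpolation=cv2.INTER_CUBIC),alpha=1.2)
o=np.zeros((550,795,3),np.uint8); o[:,:]=0
o[:500,:400]=g(cv2.imread('pics/side10.png')[250:325,240:300],400,500); o[:,405:795]=g(cv2.imread('pics/top10.png')[192:258,200:247],390,550); cv2.imwrite('pics/v10.png',o)
E
```

```text
t 18.28 at [430.3 160.3  92.8] ang 3.0 tilt 0.0 | yaw -0.0 dx 3.2 dy 66.8 dz 7.6 F [ 1.  -0.6 -0.4] open 29.9
side 0.81 rear..front,y [[-21.4, -13.2], [24.6, 15.6], [44.4, 28.4]]
top 0.6 rear..front,y [[-70.6, -20.1], [-23.1, -1.6], [42.1, 23.5]]
```

View pics/v10.png

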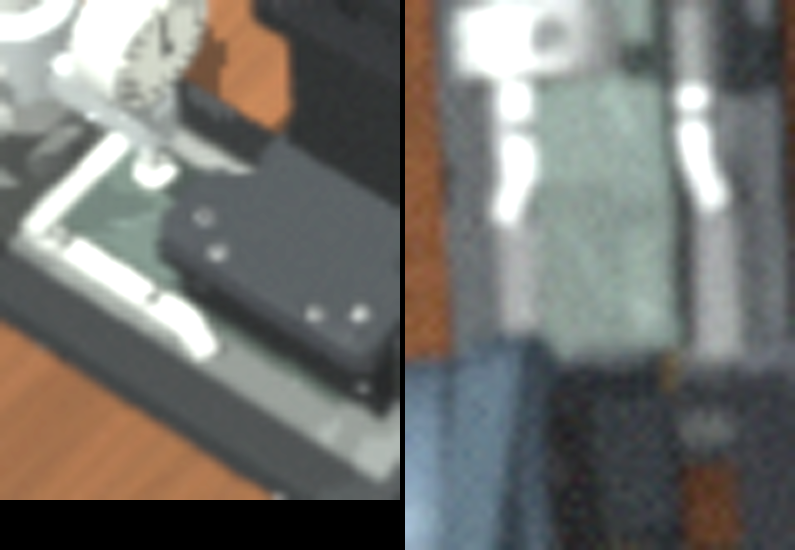

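The side crop shows the slab's front edge meeting the back stop at (75,180). I'll confirm with a gentle push on its rear end using closed fingers.

Request:
send_rows:
  moves: "0 1 8 0 0; 0 0 12 0 0; 0 0 14 0 0; 0 0 12 0 0; 0 0 9 0 0; 0 0 6 0 0; 0 0 3 0 0; 0 0 2 0 0; 0 0 0 4 0; 0 0 0 4 0; 0 0 0 4 0; 0 0 0 3 0; 0 0 0 2 0; 0 0 0 0 0; 0 0 0 0 0"

```text
time_s: 19.73
position: [0.4471, 0.1602, 0.0275]
tcp_rot: [[0.052, 0.0, 0.999], [-0.999, 0.0, 0.052], [-0.0, -1.0, 0.0]]
force: [-0.9, 0.8, -0.4]
opening: 0.004
```

Request:
send_rows:
  moves: "0 0 0 2 0; 0 0 0 1 0; 0 0 0 1 0; 0 0 0 0 0; 0 0 0 0 0"

```text
time_s: 20.15
position: [0.4509, 0.1604, 0.0273]
tcp_rot: [[0.052, -0.0, 0.999], [-0.999, 0.0, 0.052], [-0.0, -1.0, -0.0]]
force: [0.1, -0.2, 0.4]
opening: 0.008
```

Request:
send_rows:
  moves: "0 0 0 1 0; 0 0 0 1 0; 0 0 0 1 0; 0 0 0 0 0; 0 0 0 0 0"

```text
time_s: 20.57
position: [0.4525, 0.1605, 0.0272]
tcp_rot: [[0.053, -0.003, 0.999], [-0.999, -0.0, 0.053], [0.0, -1.0, -0.003]]
force: [-3.2, -0.2, 2.2]
opening: 0.006
```

The push met −3.2 N at the expected place, so the slab is home. Next I retract, rise, and turn the tool 90° so the gripper body stays clear of the column.

Request:
send_rows:
  moves: "0 0 0 -3 0; 0 0 0 -6 0; 0 0 -3 -5 0; 0 0 -8 0 0; 0 0 -16 0 0; 0 0 -22 0 0; 0 0 -25 0 0; 0 0 -25 0 0; 0 0 -25 0 0; 0 0 -20 0 0; 0 0 -10 0 0; 0 0 -3 0 0; 0 0 0 0 0"

```text
time_s: 21.65
position: [0.4405, 0.1599, 0.1857]
tcp_rot: [[0.052, 0.003, 0.999], [-0.999, 0.0, 0.052], [-0.0, -1.0, 0.003]]
force: [-0.4, -0.2, 0.4]
opening: 0.002
```

Request:
send_rows:
  moves: "0 0 0 0 -5; 0 0 0 0 -7; 0 0 0 0 -7; 0 0 0 0 -7; 0 0 0 0 -7; 0 0 0 0 -7; 0 0 0 0 -7; 0 0 0 0 -7; 0 0 0 0 -7; 0 0 0 0 -7; 0 0 0 0 -7; 0 0 0 0 -7; 0 0 0 0 -5; 0 0 0 0 -3; 0 0 0 0 0; 0 0 0 0 0"

```text
time_s: 22.98
position: [0.4393, 0.1597, 0.1835]
tcp_rot: [[0.999, -0.002, -0.051], [0.051, -0.0, 0.999], [-0.002, -1.0, -0.0]]
force: [-0.6, 0.3, 0.6]
opening: 0.006
```

```bash
python3 go.py 603.5 246 120 93
python3 - <<'E'
from meas import *
G=np.array([538,162.5]);a=np.radians(3.0);u=np.array([np.cos(a),np.sin(a)]);v=np.array([-u[1],u[0]])
for n in('top','side'):
    c=capture(n)
    rr,cc=np.mgrid[0:400,0:640]; P=world(c,np.c_[cc.ravel(),rr.ravel()])*1000; q=(P[:,:2]-G)@np.c_[u,v]
    m=(abs(q[:,0]-70)<18)&(q[:,1]>62)&(q[:,1]<98)&(P[:,2]>70)&(P[:,2]<115); print(n,'grip xy',np.median(q[m],0).round(1),'z',np.percentile(P[m,2],[50,85,95]).round(1))
    for m in mark_of(c,'head_grip')[:2]: print(m['p'],m['pixel'],world(c,[m['pixel'][::-1]],.094).round(4))
    for m in masks_of(c,'slab'):
        r=np.argwhere(m['region']);Q=world(c,r[:,::-1],.032)*1000
        if abs(np.median(Q[:,1])-160)<40: s=(Q[:,:2]-G)@np.c_[u,v]; print(n,round(m['p'],2),'slab',np.percentile(s,[1,50,99],axis=0).round(1).tolist(),rect(c,m['region'],.032))
E
```

```text
t 22.98 at [439.3 159.7 183.5] ang 92.92 tilt 0.11 | yaw -0.08 dx 168.5 dy 63.5 dz 77.6 F [-0.6  0.3  0.6] open 0.5
top grip xy [69.1 79.3] z [ 99.  102.5 104.5]
0.89 [181.4, 188.9] [[0.5986 0.2398 0.094 ]]
top 0.63 slab [[-75.3, -20.4], [-22.3, -5.3], [43.4, 14.5]] (522.4, 158.9, 121.3, 35.8, np.float32(3.8))
side grip xy [64.4 80.7] z [ 99.8 102.7 103.6]
0.67 [289.6, 277.7] [[0.486  0.1938 0.094 ]]
0.65 [276.2, 221.5] [[0.6026 0.2438 0.094 ]]
side 0.98 slab [[-76.6, -18.0], [-22.0, 6.8], [40.8, 28.8]] (519.8, 167.0, 121.0, 49.5, np.float32(2.5))
```

The slab lies between gauge x = −75 and +44, so it is home. Now above the handle.

Request:
send_rows:
  moves: "0 6 0 3 0; 0 12 0 6 0; 0 16 0 7 0; 0 18 0 8 0; 0 18 0 8 0; 0 18 0 8 0; 0 18 0 8 0; 0 18 0 8 0; 0 16 0 8 0; 0 14 0 7 0; 0 9 0 4 0; 0 4 0 2 0; 0 0 10 0 0; 0 0 15 0 0; 0 0 15 0 0; 0 0 12 0 0; 0 0 8 0 0; 0 0 3 0 0; 0 0 0 0 0; 0 0 0 0 0"

```text
time_s: 24.95
position: [0.6029, 0.2455, 0.1216]
tcp_rot: [[0.999, 0.0, -0.052], [0.052, 0.0, 0.999], [0.0, -1.0, 0.0]]
force: [0.4, -0.2, -0.1]
opening: -0.001
```

```bash
python3 go.py 603 246 104 93
```

```text
t 24.95 at [602.9 245.5 121.6] ang 93.0 tilt 0.03 | yaw 0.0 dx 0.1 dy 17.6 dz 0.5 F [ 0.4 -0.2 -0.1] open -0.1
```

Request:
send_rows:
  moves: "0 0 4 0 0; 0 0 6 0 0; 0 0 4 0 0; 0 0 2 0 0; 0 0 2 0 0; 0 0 1.5 0 0; 0 0 1.5 0 0; 0 0 1.5 0 0; 0 0 0 0 0; 0 0 0 0 0"

```text
time_s: 25.78
position: [0.6025, 0.2455, 0.099]
tcp_rot: [[0.999, -0.0, -0.053], [0.053, -0.0, 0.999], [-0.0, -1.0, -0.0]]
force: [-2.2, -0.5, 3.5]
opening: 0.007
```

Request:
send_rows:
  moves: "0 0 1.5 0 0; 0 0 1.5 0 0; 0 0 1.5 0 0; 0 0 1.5 0 0; 0 0 1.5 0 0; 0 0 1.5 0 0; 0 0 0 0 0"

```text
time_s: 26.37
position: [0.6025, 0.2455, 0.0893]
tcp_rot: [[0.999, -0.001, -0.052], [0.052, -0.0, 0.999], [-0.001, -1.0, -0.0]]
force: [-2.6, -0.3, 2.5]
opening: 0.009
```

```bash
python3 go.py 603 246 74 93
python3 - <<'E'
from h import *
s=capture('side'); t=capture('top')
g=lambda a,w,h:cv2.convertScaleAbs(cv2.resize(a,(w,h),interpolation=cv2.INTER_CUBIC),alpha=1.2)
o=np.zeros((560,795,3),np.uint8); o[:,:]=g(s['image'][222:306,195:314],795,560); cv2.imwrite('pics/v11.png',o)
for c in (s,t):
    for m in mark_of(c,'foot_pad')[:1]+mark_of(c,'head_grip')[:1]: print(m['p'],m['pixel'],world(c,[m['pixel'][::-1]]).round(4))
E
```

```text
t 26.37 at [602.5 245.5  89.3] ang 93.0 tilt 0.03 | yaw 0.0 dx 0.5 dy 15.3 dz 0.5 F [-2.6 -0.3  2.5] open 0.8
0.47 [278.5, 261.6] [[0.5601 0.1684 0.0419]]
0.84 [280.5, 221.1] [[0.5922 0.2542 0.0987]]
0.77 [182.4, 188.0] [[0.5884 0.2188 0.1829]]
```

View pics/v11.png

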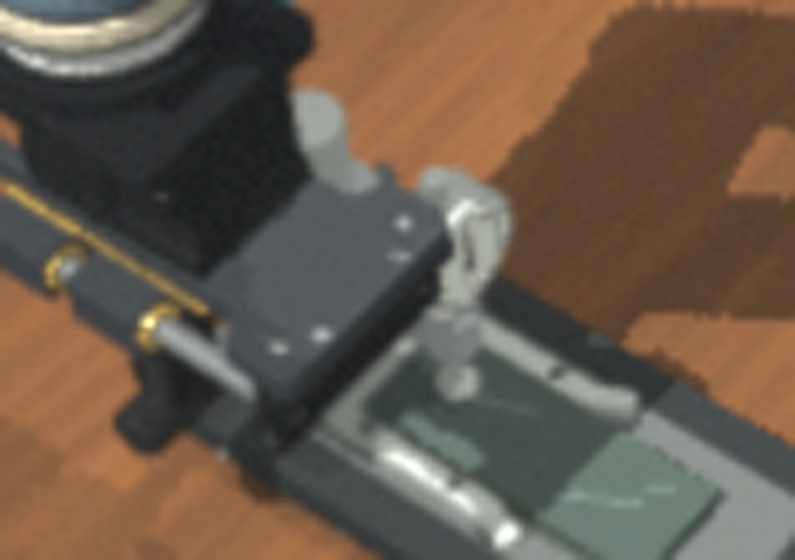

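The head is going down, the fingers rest on the grip (grip end at (140,425)), and the foot at (458,385) is just above the slab. I'll continue slowly.

Request:
send_rows:
  moves: "0 0 1 0 0; 0 0 1 0 0; 0 0 1 0 0; 0 0 1 0 0; 0 0 1 0 0; 0 0 1 0 0; 0 0 1 0 0; 0 0 1 0 0; 0 0 1 0 0; 0 0 0 0 0"

```text
time_s: 27.5
position: [0.6034, 0.2456, 0.0812]
tcp_rot: [[0.999, 0.002, -0.052], [0.052, 0.0, 0.999], [0.002, -1.0, 0.0]]
force: [0.1, -0.1, 5.2]
opening: 0.002
```

Request:
send_rows:
  moves: "0 0 1 0 0; 0 0 1 0 0; 0 0 1 0 0; 0 0 1 0 0; 0 0 0 0 0; 0 0 0 0 0"

```text
time_s: 28.0
position: [0.6034, 0.2456, 0.0773]
tcp_rot: [[0.999, 0.002, -0.052], [0.052, 0.0, 0.999], [0.002, -1.0, 0.0]]
force: [-1.4, -0.0, 6.0]
opening: 0.004
```

Request:
send_rows:
  moves: "0 0 1 0 0; 0 0 1 0 0; 0 0 0 0 0; 0 0 0 0 0"

```text
time_s: 28.33
position: [0.6034, 0.2456, 0.0754]
tcp_rot: [[0.999, 0.002, -0.052], [0.052, 0.0, 0.999], [0.002, -1.0, 0.0]]
force: [0.5, -0.9, 6.3]
opening: 0.004
```

Request:
send_rows:
  moves: "0 0 1 0 0; 0 0 0.5 0 0; 0 0 0.5 0 0; 0 0 0 0 0; 0 0 0 0 0"

```text
time_s: 28.75
position: [0.6034, 0.2456, 0.0742]
tcp_rot: [[0.999, 0.002, -0.053], [0.053, 0.0, 0.999], [0.002, -1.0, 0.0]]
force: [-1.0, 0.1, 10.8]
opening: 0.005
```

Request:
send_rows:
  moves: "0 0 1 0 0; 0 0 1 0 0; 0 0 0 0 0; 0 0 0 0 0"

```text
time_s: 29.08
position: [0.6034, 0.2457, 0.074]
tcp_rot: [[0.999, 0.002, -0.053], [0.053, 0.0, 0.999], [0.002, -1.0, 0.0]]
force: [-2.8, -0.9, 18.6]
opening: 0.007
```

Stopped hard at TCP z = 74.0 mm with 18.6 N, which is the collar. Lifting off gently.

Request:
send_rows:
  moves: "0 0 -1 0 0; 0 0 -2 0 0; 0 0 -3 0 0; 0 0 -6 0 0; 0 0 -12 0 0; 0 0 -18 0 0; 0 0 -22 0 0; 0 0 -25 0 0; 0 0 -25 0 0; 0 0 -20 0 0; 0 0 -10 0 0; 0 6 0 12 0; 0 6 0 18 0; 0 6 0 18 0; 0 4 0 18 0; 0 0 0 12 0; 0 0 0 4 0; 0 0 0 0 0; 0 0 0 0 0"

```text
time_s: 30.67
position: [0.6198, 0.328, 0.2145]
tcp_rot: [[0.999, -0.001, -0.053], [0.053, -0.001, 0.999], [-0.001, -1.0, -0.001]]
force: [-0.1, -0.3, -0.4]
opening: 0.003
```

```bash
python3 go.py 603 246 74 93
python3 - <<'E'
from meas import *
G=np.array([538,162.5]);a=np.radians(3.0);u=np.array([np.cos(a),np.sin(a)]);v=np.array([-u[1],u[0]])
for n in('top','side'):
    c=capture(n)
    rr,cc=np.mgrid[0:400,0:640]; P=world(c,np.c_[cc.ravel(),rr.ravel()])*1000; q=(P[:,:2]-G)@np.c_[u,v]
    m=(abs(q[:,0]-70)<18)&(q[:,1]>62)&(q[:,1]<98)&(P[:,2]>45)&(P[:,2]<115); print(n,'grip',m.sum(),'z',np.percentile(P[m,2],[50,85,95]).round(1) if m.sum() else '')
    for m in masks_of(c,'slab'):
        r=np.argwhere(m['region']);Q=world(c,r[:,::-1],.032)*1000
        if abs(np.median(Q[:,1])-160)<40: s=(Q[:,:2]-G)@np.c_[u,v]; print(n,round(m['p'],2),'slab',np.percentile(s,[1,50,99],axis=0).round(1).tolist(),rect(c,m['region'],.032))
    for t,w in (('disc',(.543,-.155)),('pliers',(.765,-.23)),('tub',(.805,.02))):
        b=best(c,t,w); print(t,np.nanmedian(b[2],0).round(3) if b else None)
    cv2.imwrite(f'pics/{n}12.png',c['image'])
g=lambda a,w,h:cv2.convertScaleAbs(cv2.resize(a,(w,h),interpolation=cv2.INTER_CUBIC),alpha=1.2)
o=np.zeros((500,795,3),np.uint8); o[:,:480]=g(cv2.imread('pics/side12.png')[230:325,210:300],480,500)
o[:,485:795]=g(cv2.imread('pics/top12.png')[160:255,185:245],310,500); cv2.imwrite('pics/v12.png',o)
E
```

```text
t 30.67 at [619.8 328.  214.5] ang 93.03 tilt 0.09 | yaw 0.03 dx -21.0 dy 140.5 dz -81.0 F [-0.1 -0.3 -0.4] open 0.3
top grip 110 z [70.9 73.9 75.8]
top 0.73 slab [[-72.5, -19.6], [-25.5, -1.4], [41.8, 22.6]] (524.2, 162.5, 117.5, 42.2, np.float32(-0.1))
disc [ 0.544 -0.157  0.013]
pliers [ 0.764 -0.235  0.009]
tub [0.806 0.018 0.012]
side grip 143 z [70.7 73.5 74.8]
side 0.56 slab [[-76.6, -17.8], [-25.0, 8.2], [42.5, 29.1]] (521.0, 167.2, 122.2, 48.2, np.float32(2.4))
side 0.15 slab [[21.2, -64.1], [79.9, -10.1], [120.8, 86.4]] (620.3, 173.0, 147.1, 102.8, np.float32(56.3))
disc None
pliers [ 0.763 -0.205  0.011]
tub [0.8   0.026 0.049]
```

View pics/v12.png

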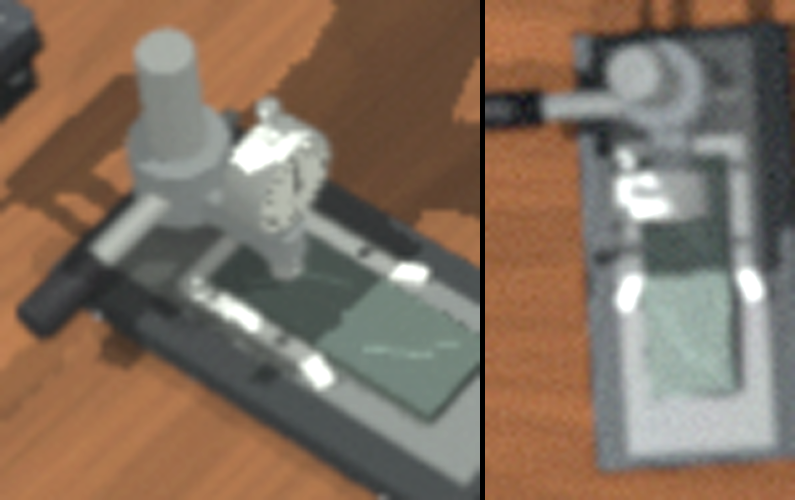

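The slab is home against the stop and between the rails, the foot rests on it at (288,270), and the head is down with the grip top at about 74 mm. The robot is clear.

```bash
python3 -c "
from rig import *
print(hand_in())"
```

```text
the job is handed in; nothing more can be done
None
```

The slab is home in the gauge, the head is down on its collar with the foot on the stone, and the job is handed in (about 31 s of the 58 s used). `hand_in` gave no verdict. I had no direct reading of the head and foot joints, so the 10 mm dial value is inferred from the geometry.

**What I did**
- I picked the dark grey-green slab off the mat and slid it between the rails. It met the back stop at the predicted spot (about −4 N), and I released it there.
- A push on its rear end with closed fingers met about 3 N of resistance, which confirmed it was home.
- I pressed the handle down slowly with 5 to 6 N until it stopped at exactly 74.0 mm, the stated height of the grip top with the head down. I pushed up to 18.6 N against the collar, then lifted clear.

**Last checks**
- **Head:** both cameras put the grip top at about 74 mm.
- **Slab:** it spans roughly gauge x −75 to +44 mm between the rails, with its front edge against the stop.
- **Robot:** it touches nothing.
- **Bystanders:** the top camera shows the disc, pliers and tub where they were. The side camera did not detect the disc, and its pliers centre differed by about 20 mm in y from its first reading; the top camera's moved 1 mm.

**What went wrong or disagreed**
- On the first slide the slab jammed while pressed on the base (about 8 N along the slide, 14 N upward). I never found the cause. I backed off and carried it about 1 mm above the base instead.
- The cameras and the arm's own position disagreed by a few millimetres on the slab's sideways position, but it entered the rails with no measurable side force.

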